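# Clear the can from behind the slide box and tip its lid open

## Robot

A 6-joint arm with a two-finger parallel gripper is mounted at the origin on a cart in front of the work surface, level with it; the furniture and walls round the work are solid. World frame = base frame: x ahead of the robot, y to its left, z up, the work surface at z = 0. Lengths are in m, angles in rad, forces in N, time in s.
With the tool pointing down it reaches from about 0.3 to 0.775 m from the base axis. Payload 14.6 kg.
Tool frame: the origin (TCP) lies at the very end of the fingers, on their centre line; the grasp point (between the pads) lies 19 mm behind it; z points along the fingers, y is the direction in which the jaws open and shut (so a half turn about z gives the same grasp; the last joint's range is limited). The gripper opens to 94 mm and grips with 3 to 60 N. Pads are 16 mm wide; open, the fingers measure 119 mm over their backs; the gripper's body (75 mm by 177 mm) begins 78 mm behind the grasp point.
Start: joints at [-1.293, 0.3, 1.521, -0, 1.321, -0.067], TCP at [0.186, -0.518, 0.205] pointing down, gripper open.
Joint ranges: [-3.03, 3.03], [-0.79, 2.21], [0.23, 2.52], [-1.04, 4.18], [0, 3.07], [-2.55, 2.55]. Speed limits (rad/s): [2.22, 2.22, 2.57, 3.14, 3.14, 3.14].

## Interface

Orientations are given as [roll, pitch, yaw] about the fixed x, y, z axes, in that order (R = Rz(yaw) Ry(pitch) Rx(roll)).
In Python, from station import get_obs, vision, hand_in gives the robot as it stands.
- The arm moves only by the tool play_rows, never from a script. Its argument "moves" is a list of rows, each an object with "claw": the opening, from 0 (shut) to 1 (fully open); "linear": the shift along the tool's x, y, z in mm, a list of three; "turn": the turn, a rotation vector about the tool's x, y, z in rad, a list of three. In form: [{"claw": claw, "linear": [tx, ty, tz], "turn": [ax, ay, az]}, ...]. A call has 1 to 8 rows; each row is the pose to reach, as a shift and turn from the pose measured when the call began, along the tool's axes at that moment; what a row does not reach only later rows make up. A row lasts 1/8 s, in which the tool goes at most 62.5 mm and 10.7 degrees, less where a joint would pass 70% of its speed; a pose out of reach is approached as far as the arm can. A call with a gripper value outside its range is refused whole. The fingers move at their own pace and stop on an object; "force" is the grip in N (left out, the last holds). Time passes only in rows, so rows that repeat a pose let the fingers close. It gives the time, the measured TCP pose, the force and the opening at its end, in the units of the state.
- get_obs(): the state, without advancing time (a new reading comes with each control period).
- vision.camera(name): name is "side" or "top"; returns the picture (480x640x3 uint8, blue, green, red); there is no depth.
- vision.camera_info(name): a dict with "camera_matrix" (3x3 intrinsics, pixels), "k1" (the pictures are not rectified: a ray, as slopes to the right and down, at radius r is drawn at 1 + k1 r^2 times it, then the intrinsics apply), "rvec" (rotation vector, rad) and "tvec" (3), from world to camera coordinates, as OpenCV has them. Camera axes: x right, y down, z forward; pixel columns grow to the right and rows downward; lengths in m; the calibration is good to about 2 mm. A picture is of the moment at which its call begins. camera_info takes no time and is no camera call.
- hand_in(): hands the job in, once; it reports no verdict.
The state is a dict: "time_s": time; "qpos": joint angles; "joint_vel": joint speeds; "tau": joint torques, N m; "ee_pos": TCP position; "eef_rot": TCP orientation; "force": force on the tool from outside, world axes, zero at the start; "moment": the same for the moment, N m; "grip_width": finger opening in m.
Only numpy, scipy, OpenCV 4.12 (cv2) and the standard library are available. Lean on these libraries where they do the work, as an engineer would, in place of code of your own. Each camera call takes 0.05 s, during which the arm holds its last target.

## Task

Open the slide box so that slides can be filed in it: with the fingers, push the objective can that stands close behind the box sideways along the worktop until it is fully past the end of the box, so that the lid has room to swing back. Then put a fingertip under the steel thumb tab on the front of the lid, raise the lid and push it past upright, so that it tips back against its stop and stays open by itself. Do not pinch, lift or tip over the cans or the box, leave the box about where it stands, and leave the other can and the other things alone.

Things in the scene. Friction and masses are not known exactly. Their poses are not given: they have to be found in the camera images.
- slide_box: blue box for slides, loose, 0.5 kg, 92 (x) x 172 (y) x 39 mm; origin at the centre of its underside, x from the front (thumb tab) to the hinge, z up; the front faces right. Base 24 mm tall, front wall at x = -47 mm, back wall at x = +45 mm. The lid, a hollow cap 13 mm deep, about 0.1 kg, is hinged on the line x = +47 mm, z = 24.5 mm; open at its stop it reaches back to x = +86 mm
- slide_box_lid (a joint): lid of the slide box, rad: 0 shut, grows as the front of the lid rises, 1.83 open against its stop. The hinge runs freely with no spring or catch: released below about 1.3 the lid falls shut, above about 1.45 it tips back and rests open at 1.83
- tab_edge (a point): middle of the front edge of the thumb tab, moves with the lid (in the box's frame x = -59, y = 0, z = 30.5 mm when shut). The tab is a bare steel ledge on the lid's front, 44 mm wide (y), 3.4 mm thick, standing 10 mm out; below it (29 mm when shut) is free space down to the worktop, so a tilted fingertip fits under it from the front
- can_yellow: objective can: upright dark grey cylinder, white label, black screw lid with a yellow dot, 39 mm across, 66 mm tall, 0.1 kg, loose; origin at the centre of its underside, z up. One of the two cans stands behind the slide box, 4 to 7 mm from its back wall, where the lid would hit it before tipping over; the other stands out of the way beyond the end of the box that is farther from the robot
- can_blue: objective can: upright dark grey cylinder, white label, black screw lid with a blue dot, 39 mm across, 66 mm tall, 0.1 kg, loose; origin at the centre of its underside, z up. One of the two cans stands behind the slide box, 4 to 7 mm from its back wall, where the lid would hit it before tipping over; the other stands out of the way beyond the end of the box that is farther from the robot
- slide_mailer: flat white plastic slide mailer, 84 x 35 x 13 mm, loose, in front, to the right; origin at the centre of its underside. Bystander
- petri_dish: clear lidded dish, 62 mm across, 16 mm tall, loose, to the left of the box; origin at the centre of its underside. Bystander
- marker_pen: red and white marker pen, 135 mm long, 17 mm thick, loose, at the front right; origin under its middle. Bystander
- oil_bottle: brown dropper bottle with a black cap, 29 mm across, 75 mm tall, loose, at the back left; origin at the centre of its underside. Bystander
- lens_cleaner: white spray bottle, 37 mm across, 124 mm tall, loose, at the back left; origin at the centre of its underside. Bystander
- wash_bottle: white wash bottle with a blue cap and bent spout, 201 mm tall, loose, at the far left; origin at the centre of its underside. Bystander
- blower: dark blue rubber dust blower with a red nozzle, 128 mm long, loose, at the back left; origin under its middle. Bystander
- gel_box: small black hinged sample box, 56 x 52 x 18 mm, loose, at the front left; origin at the centre of its underside. Bystander
There are look-alikes about, which are no part of the job. What is shaped like the can_blue but orange, pink or purple is not meant.

How it is judged:
By the outcome, as a careful person would: the job done as asked, in the order asked, and still so for the second after the job is handed in, with the robot touching nothing.
It also fails if it takes over 58 s, if anything falls off the work surface, if the arm or the gripper's body presses on something with over 40 N, if the wrist force passes 120 N, or if a joint passes its speed limit or range.

## Working session

There is one attempt and no reset: what is moved stays moved. The work goes in short steps, Python scripts to look and compute and a tool call to move; the robot and the scene stay as the last step left them, time stands still between calls to the robot, and variables do not carry over. Pictures are saved under pics/ and viewed, and the job is handed in when it is done.

Besides the shell and the picture viewer there is one more tool, called as name(argument=value, ...) on one line, values as JSON. play_rows: Moves the arm, as the interface text tells. Its arguments: {"type":"object","properties":{"moves":{"type":"array","items":{"type":"object","properties":{"claw":{"type":"number"},"linear":{"type":"array","items":{"type":"number"}},"turn":{"type":"array","items":{"type":"number"}}}}},"force":{"type":"number"}},"required":["moves"]}

```bash
ls; mkdir -p pics
python3 - <<'E'
from station import get_obs, vision
import cv2
for n in("side","top"):
    cv2.imwrite(f"pics/{n}0.png",vision.camera(n)); print(n,vision.camera_info(n))
print(get_obs())
E
```

```text
pics
side {'camera_matrix': array([[436.82717524,   0.        , 316.77591623],
       [  0.        , 436.82717524, 244.75111284],
       [  0.        ,   0.        ,   1.        ]]), 'k1': 0.009622286886536227, 'rvec': array([ 2.20304768, -0.14952269,  0.05495464]), 'tvec': array([-0.5530252 ,  0.10121253,  1.02112968])}
top {'camera_matrix': array([[603.7895885 ,   0.        , 317.2391617 ],
       [  0.        , 603.7895885 , 240.78095115],
       [  0.        ,   0.        ,   1.        ]]), 'k1': -0.06352989571446566, 'rvec': array([ 2.13446043, -2.13700312,  0.16276284]), 'tvec': array([0.04160208, 0.56560496, 1.35335166])}
{'time_s': 0.1, 'qpos': array([-1.29261795e+00,  3.00388195e-01,  1.52151777e+00, -2.64461748e-05,
        1.32069113e+00, -6.65968027e-02]), 'joint_vel': array([-0.00110734, -0.00092435, -0.00108564, -0.00116133, -0.00170677,
       -0.00072142]), 'tau': array([ 3.13009841e-03, -5.32642543e+01, -3.53282547e+01,  7.09617161e-02,
        2.34927720e-02, -5.91484604e-05]), 'ee_pos': array([ 0.18581996, -0.51741125,  0.20495858]), 'eef_rot': array([-3.14058873e+00, -4.12832893e-05,  3.44781714e-01]), 'force': array([-0.30513574, -0.33263841, -0.40356026]), 'moment': array([-0.0003298 ,  0.02806538,  0.00958312]), 'grip_width': 0.09394902247318425}
```

View pics/side0.png

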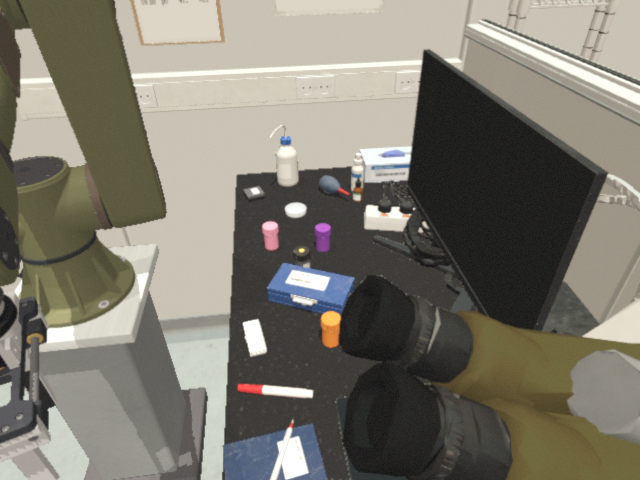

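View pics/top0.png

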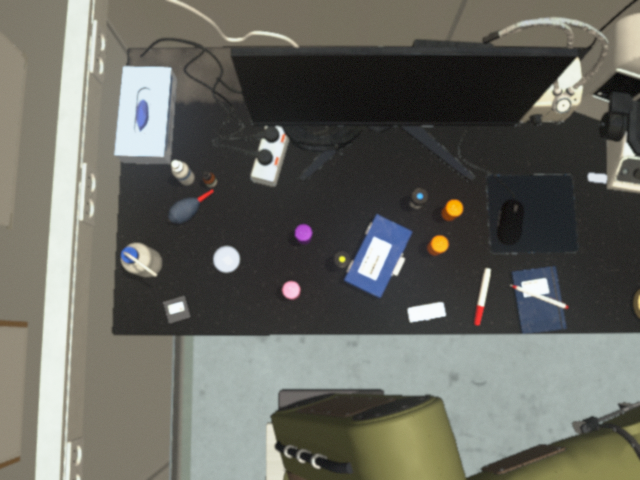

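```bash
cat > h.py <<'E'
import numpy as np, cv2
from station import get_obs, vision
from scipy.spatial.transform import Rotation as R
I={n:vision.camera_info(n) for n in("side","top")}
def cam(n):
    i=I[n];Rm=cv2.Rodrigues(i["rvec"])[0];return i["camera_matrix"],i["k1"],Rm,np.array(i["tvec"])
def proj(n,P):
    K,k,Rm,t=cam(n);c=np.atleast_2d(P)@Rm.T+t
    return cv2.projectPoints(np.atleast_2d(P).astype(float),I[n]["rvec"],t,K,np.array([k,0,0,0.]))[0][:,0]
def ray(n,uv):
    K,k,Rm,t=cam(n)
    p=cv2.undistortPoints(np.array(uv,float).reshape(-1,1,2),K,np.array([k,0,0,0.]))[:,0]
    d=np.c_[p,np.ones(len(p))]@Rm
    return -Rm.T@t,d
def atz(n,uv,z):
    o,d=ray(n,uv);s=(z-o[2])/d[:,2];return o+s[:,None]*d
E
python3 - <<'E'
from h import *
np.set_printoptions(precision=4,suppress=True)
for n in I: print(n,ray(n,[(320,240)]))
s=cv2.imread("pics/top0.png")[180:330,270:470]
cv2.imwrite("pics/t1.png",cv2.resize(s,(800,600),interpolation=cv2.INTER_CUBIC))
s=cv2.imread("pics/side0.png")[205:365,230:390]
cv2.imwrite("pics/s1.png",cv2.resize(s,(600,600),interpolation=cv2.INTER_CUBIC))
E
```

```text
side (array([ 0.4614, -0.8265,  0.6804]), array([[ 0.1022,  0.804 , -0.586 ]]))
top (array([0.3446, 0.0319, 1.426 ]), array([[ 0.1593,  0.0019, -0.9872]]))
```

View pics/t1.png

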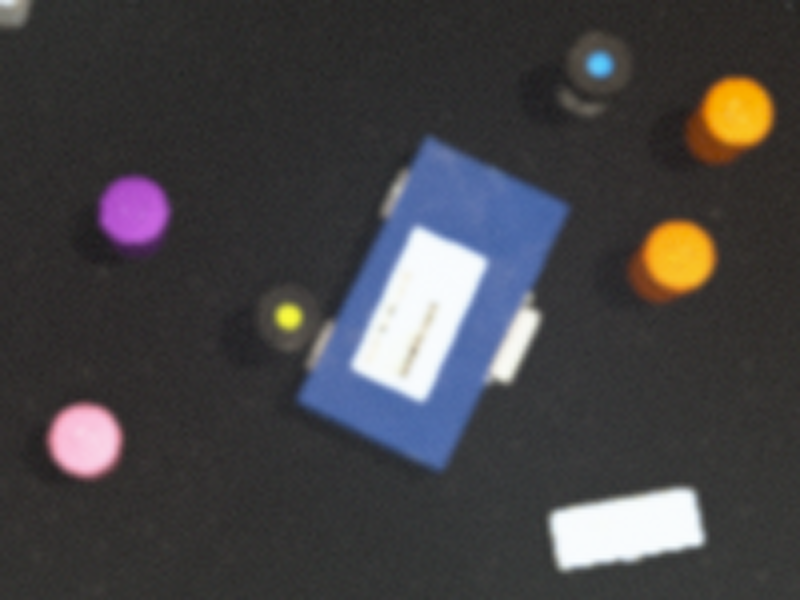

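View pics/s1.png

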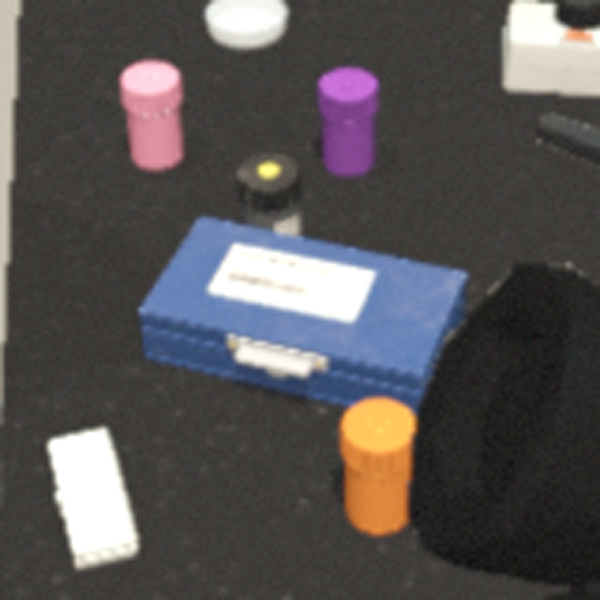

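Run:
```python
from h import *
np.set_printoptions(precision=4,suppress=True)
from scipy.optimize import least_squares
f=lambda p:np.array(p,float)/4-.375+[270,180]
fs=lambda p:np.array(p,float)/3.75-.37+[230,205]
T=[(430,137),(569,207),(443,470),(298,402)]
c=atz("top",f(T),.039);print(c)
# order: hinge-far, front-far, front-near, hinge-near
L=np.array([(45,-86),(-47,-86),(-47,86),(45,86)])/1e3
L=np.array([(46,-86),(-47,-86),(-47,86),(46,86)])/1e3
S=[(468,270),(423,383),(145,313),(205,218)]
def g(p):
    a=p[2];M=np.array([[np.cos(a),-np.sin(a)],[np.sin(a),np.cos(a)]])
    W=np.c_[L@M.T+p[:2],np.full(4,.039)]
    return W
r=least_squares(lambda p:(proj("top",g(p))-f(T)).ravel(),[.45,-.1,1.1]);print("top",r.x,r.fun)
idx=[2,3]
r2=least_squares(lambda p:np.r_[(proj("top",g(p))-f(T)).ravel(),(proj("side",g(p))-fs(S))[idx].ravel()],r.x);print("both",r2.x,r2.fun)
x,y,a=r2.x
def b2w(b): return np.array([x+np.cos(a)*b[0]-np.sin(a)*b[1],y+np.sin(a)*b[0]+np.cos(a)*b[1]])
def w2b(w): d=np.array(w)-[x,y];return np.array([np.cos(a)*d[0]+np.sin(a)*d[1],-np.sin(a)*d[0]+np.cos(a)*d[1]])
for n,pt,ps in [("yel",(289,317),(269,171)),("blue",(599,65),None),("purple",(135,211),(349,85)),("pink",(86,440),(151,78)),("o1",(680,257),(379,420)),("o2",(738,112),None)]:
    w=atz("top",f([pt]),.066)[0]; print(n,w,"box",w2b(w[:2]), atz("side",fs([ps]),.066)[0] if ps else "")
print("tab pred top crop",proj("top",[*b2w((-.059,0)),.0305])*4-4*np.array([270,180]))
print("tab w",b2w((-.059,0)))
```

```text
[[ 0.6302 -0.0994  0.039 ]
 [ 0.5885 -0.1799  0.039 ]
 [ 0.4355 -0.1037  0.039 ]
 [ 0.4748 -0.0209  0.039 ]]
top [ 0.5325 -0.1005  1.1071] [-0.6634  0.1139  0.4918  0.0441  0.1574  0.4275  0.0096 -0.5883]
both [ 0.5335 -0.1011  1.1089] [-0.5038 -0.2976  0.679  -0.436   0.4777 -0.0076  0.2998 -0.9531 -1.0579
 -0.6573 -0.6728 -0.6716]
yel [ 0.5206 -0.0151  0.066 ] box [0.0713 0.0498] [ 0.5202 -0.0174  0.066 ]
blue [ 0.667  -0.1953  0.066 ] box [-0.0248 -0.1615] 
purple [0.5818 0.0725 0.066 ] box [0.1769 0.0341] [0.5825 0.0691 0.066 ]
pink [0.4509 0.0997 0.066 ] box [0.143  0.1634] [0.4519 0.0973 0.066 ]
o1 [ 0.5547 -0.2385  0.066 ] box [-0.1136 -0.0802] [ 0.5552 -0.2372  0.066 ]
o2 [ 0.6392 -0.2749  0.066 ] box [-0.1085 -0.1721] 
tab pred top crop [[524.276  345.8384]]
tab w [ 0.5072 -0.1539]
```

```bash
cat >> h.py <<'E'
np.set_printoptions(precision=4,suppress=True)
BX=[0.533,-0.101,1.108]
def axes():
    a=BX[2];return np.array([np.cos(a),np.sin(a),0]),np.array([-np.sin(a),np.cos(a),0]),np.array([0,0,1.])
def b2w(b):
    bx,by,ez=axes();return np.array([BX[0],BX[1],0])+b[0]*bx+b[1]*by+b[2]*ez
def w2b(w):
    d=np.array(w)-[BX[0],BX[1],0];return np.array(axes())@d
def Rpush(th):
    bx,by,ez=axes();x=np.cos(th)*by+np.sin(th)*ez;return R.from_matrix(np.c_[x,bx,np.sin(th)*by-np.cos(th)*ez])
def Rlift(th):
    bx,by,ez=axes();return R.from_matrix(np.c_[np.cos(th)*bx+np.sin(th)*ez,-by,np.sin(th)*bx-np.cos(th)*ez])
def go(b,Rt,o=None):
    o=o or get_obs();R0=R.from_euler("xyz",o["eef_rot"])
    print("lin",np.round(R0.inv().apply(b2w(b)-o["ee_pos"])*1e3,1),"turn",np.round((R0.inv()*Rt).as_rotvec(),3))
def st():
    o=get_obs();Rc=R.from_euler("xyz",o["eef_rot"])
    print("t",o["time_s"],"box tcp",w2b(o["ee_pos"])*1e3,"q",o["qpos"],"F",o["force"],"g",o["grip_width"]);return o
E
python3 -c "
from h import *
st();go((.074,.010,.2),Rpush(.28))"
```

```text
t 0.1 box tcp [-527.6072  124.7517  204.9586] q [-1.2926  0.3004  1.5215 -0.      1.3207 -0.0666] F [-0.3051 -0.3326 -0.4036] g 0.09394902247318425
lin [ 514.1 -332.9    5.3] turn [ 0.326  0.138 -2.315]
```

play_rows(moves=[{"claw": 0.1,"linear": [514,-333,5],"turn": [0.326,0.138,-2.315]},{"claw": 0.1,"linear": [514,-333,5],"turn": [0.326,0.138,-2.315]},{"claw": 0.1,"linear": [514,-333,5],"turn": [0.326,0.138,-2.315]},{"claw": 0.1,"linear": [514,-333,5],"turn": [0.326,0.138,-2.315]},{"claw": 0.1,"linear": [514,-333,5],"turn": [0.326,0.138,-2.315]},{"claw": 0.1,"linear": [514,-333,5],"turn": [0.326,0.138,-2.315]},{"claw": 0.1,"linear": [514,-333,5],"turn": [0.326,0.138,-2.315]},{"claw": 0.1,"linear": [514,-333,5],"turn": [0.326,0.138,-2.315]}])

```text
time_s: 1.1
ee_pos: [0.4897, -0.118, 0.2012]
eef_rot: [-3.056, -0.189, 1.831]
force: [0.4, -1.4, 0.3]
grip_width: 0.0176
```

```bash
python3 -c "
from h import *
st();go((.074,.010,.2),Rpush(.28))"
```

```text
t 1.1 box tcp [-34.5807  31.1843 201.1534] q [-0.3643  0.3067  1.5362  0.1025  1.4805 -0.6513] F [ 0.4185 -1.3963  0.3467] g 0.017593360556884725
lin [66.  88.6  6.2] turn [ 0.116  0.05  -0.827]
```

play_rows(moves=[{"claw": 0.1,"linear": [66,89,6],"turn": [0.116,0.05,-0.827]},{"claw": 0.1,"linear": [66,89,6],"turn": [0.116,0.05,-0.827]},{"claw": 0.1,"linear": [66,89,6],"turn": [0.116,0.05,-0.827]},{"claw": 0.1,"linear": [66,89,6],"turn": [0.116,0.05,-0.827]},{"claw": 0.1,"linear": [66,89,6],"turn": [0.116,0.05,-0.827]},{"claw": 0.1,"linear": [66,89,6],"turn": [0.116,0.05,-0.827]}])

```text
time_s: 1.85
ee_pos: [0.5575, -0.0301, 0.1998]
eef_rot: [3.142, -0.281, 2.679]
force: [0.3, 0.5, 0.9]
grip_width: 0.0092
```

```bash
python3 -c "
from h import *
st();go((.074,.010,.09),Rpush(.28));go((.074,.010,.016),Rpush(.28))
cv2.imwrite('pics/s2.png',vision.camera('side'));cv2.imwrite('pics/t2.png',vision.camera('top'))
for n in ('side','top'):print(proj(n,[get_obs()['ee_pos']]))"
```

```text
t 1.85 box tcp [ 74.4165   9.7587 199.7746] q [-0.1598  0.4872  1.3005  0.083   1.6225 -1.2746] F [0.3326 0.4909 0.8519] g 0.009215249536851723
lin [-30.2  -0.4 105.5] turn [ 0.    -0.001 -0.   ]
lin [-50.7  -0.4 176.6] turn [ 0.    -0.001 -0.   ]
[[317.1036 202.1668]]
[[351.271  232.7759]]
```

View pics/s2.png

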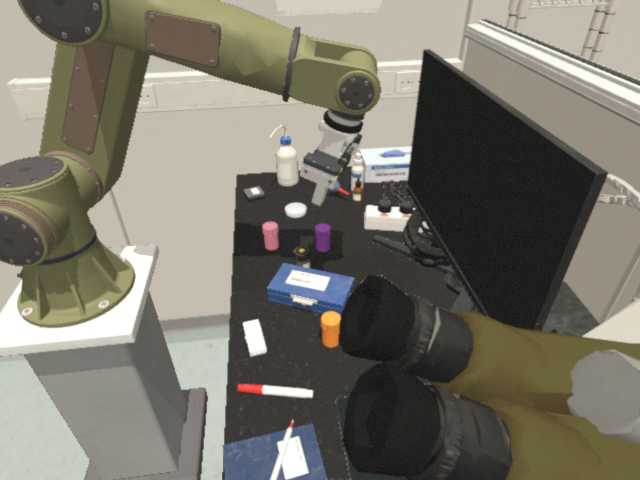

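View pics/t2.png

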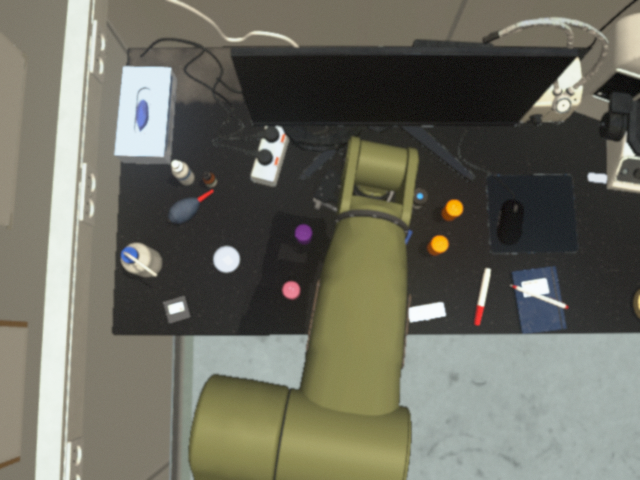

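play_rows(moves=[{"claw": 0.1,"linear": [-30,0,105],"turn": [0,0,0]},{"claw": 0.1,"linear": [-30,0,105],"turn": [0,0,0]},{"claw": 0.1,"linear": [-40,0,140],"turn": [0,0,0]},{"claw": 0.1,"linear": [-46,0,160],"turn": [0,0,0]},{"claw": 0.1,"linear": [-51,0,177],"turn": [0,0,0]},{"claw": 0.1,"linear": [-51,0,177],"turn": [0,0,0]}])

```text
time_s: 2.7
ee_pos: [0.5573, -0.0303, 0.0154]
eef_rot: [-3.141, -0.281, 2.676]
force: [0.6, -0.5, 1.1]
grip_width: 0.0094
```

```bash
python3 -c "
from h import *
st();go((.073,.010,.016),Rpush(.28));go((.073,.110,.016),Rpush(.28))
s=vision.camera('side')[205:365,230:390]
cv2.imwrite('pics/s3.png',cv2.resize(s,(600,600),interpolation=cv2.INTER_CUBIC))"
```

```text
t 2.7 box tcp [74.1384  9.8651 15.3673] q [-0.1603  0.6895  1.4435  0.0868  1.2787 -1.302 ] F [ 0.5909 -0.5406  1.112 ] g 0.009448537820825484
lin [ 0.3 -1.1 -0.6] turn [ 0.    -0.001 -0.003]
lin [96.4 -1.4 27.2] turn [ 0.    -0.001 -0.003]
```

View pics/s3.png

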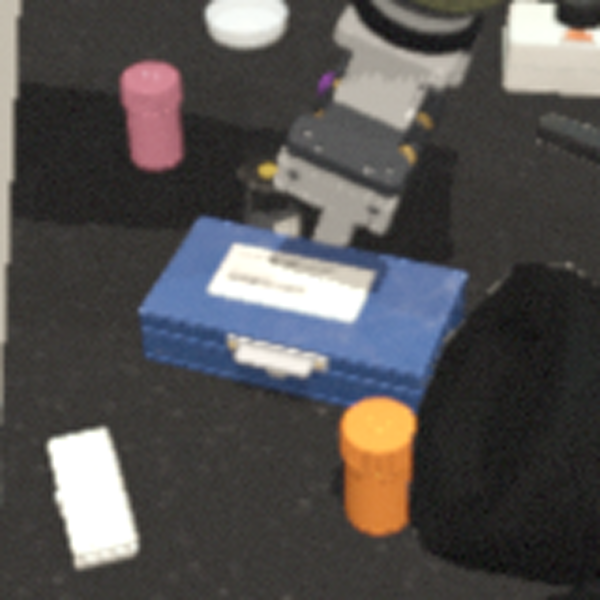

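play_rows(moves=[{"claw": 0.1,"linear": [6,0,1.7],"turn": [0,0,0]},{"claw": 0.1,"linear": [12,0,3.5],"turn": [0,0,0]},{"claw": 0.1,"linear": [17,0,4.9],"turn": [0,0,0]},{"claw": 0.1,"linear": [22,0,6.3],"turn": [0,0,0]},{"claw": 0.1,"linear": [27,0.5,7.8],"turn": [0,0,0]},{"claw": 0.1,"linear": [33,0.5,9.5],"turn": [0,0,0]},{"claw": 0.1,"linear": [39,0.5,11.2],"turn": [0,0,0]},{"claw": 0.1,"linear": [45,0.5,12.9],"turn": [0,0,0]}])

```text
time_s: 3.75
ee_pos: [0.5157, -0.0086, 0.0163]
eef_rot: [3.142, -0.28, 2.676]
force: [2.0, -0.2, 0.6]
grip_width: 0.0093
```

```bash
python3 -c "
from h import *
st();go((.075,.102,.016),Rpush(.28))
s=vision.camera('side')[205:365,230:390]
cv2.imwrite('pics/s4.png',cv2.resize(s,(600,600),interpolation=cv2.INTER_CUBIC))"
```

```text
t 3.75 box tcp [74.9388 56.7218 16.2936] q [-0.135   0.6079  1.5821  0.0957  1.2188 -1.2857] F [ 2.0129 -0.2341  0.6306] g 0.009255985691757628
lin [43.4 -0.  12.8] turn [ 0.001 -0.    -0.002]
```

View pics/s4.png

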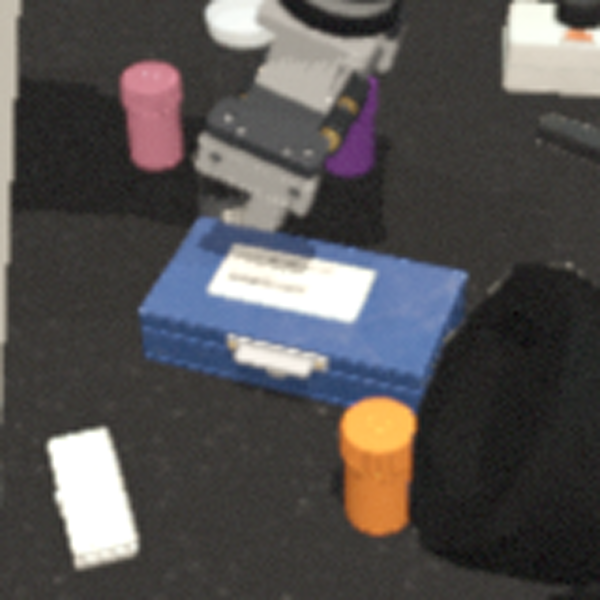

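play_rows(moves=[{"claw": 0.1,"linear": [6,0,1.7],"turn": [0,0,0]},{"claw": 0.1,"linear": [12,0,3.5],"turn": [0,0,0]},{"claw": 0.1,"linear": [18,0,5.2],"turn": [0,0,0]},{"claw": 0.1,"linear": [24,0,7],"turn": [0,0,0]},{"claw": 0.1,"linear": [30,0,8.7],"turn": [0,0,0]},{"claw": 0.1,"linear": [36,0,10.5],"turn": [0,0,0]},{"claw": 0.1,"linear": [41,0,12],"turn": [0,0,0]},{"claw": 0.1,"linear": [45,0,13],"turn": [0,0,0]}])

```text
time_s: 4.8
ee_pos: [0.473, 0.0128, 0.0162]
eef_rot: [-3.141, -0.281, 2.677]
force: [0.9, -0.3, 1.1]
grip_width: 0.0094
```

```bash
python3 -c "
from h import *
st();go((.075,.070,.016),Rpush(.28));go((.075,.04,.18),Rpush(.28))
s=vision.camera('side')[205:365,230:390]
cv2.imwrite('pics/s5.png',cv2.resize(s,(600,600),interpolation=cv2.INTER_CUBIC))"
```

```text
t 4.8 box tcp [ 75.0552 104.4898  16.2285] q [-0.1063  0.5306  1.7129  0.106   1.1639 -1.2671] F [ 0.9417 -0.276   1.055 ] g 0.009392840779365223
lin [-33.2   0.   -9.3] turn [ 0.001 -0.001 -0.002]
lin [ -16.6    0.1 -175.2] turn [ 0.001 -0.001 -0.002]
```

View pics/s5.png

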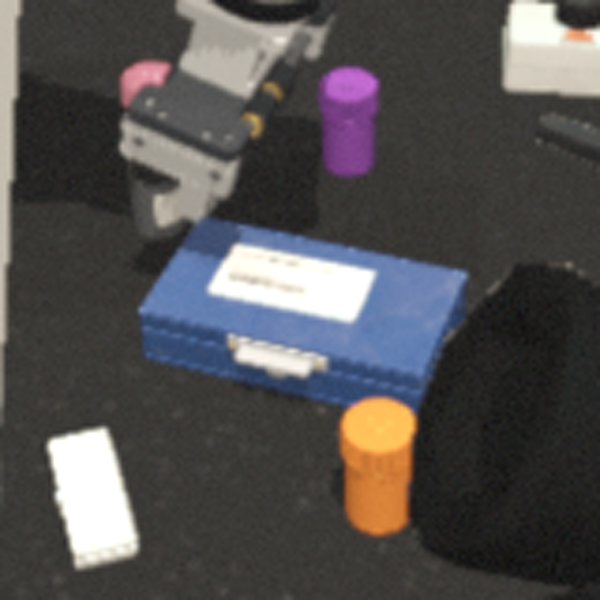

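play_rows(moves=[{"claw": 0.1,"linear": [-10,0,-3],"turn": [0,0,0]},{"claw": 0.1,"linear": [-33,0,-9],"turn": [0,0,0]},{"claw": 0.1,"linear": [-33,0,-9],"turn": [0,0,0]},{"claw": 0.0,"linear": [-28,0,-60],"turn": [0,0,0]},{"claw": 0.0,"linear": [-22,0,-118],"turn": [0,0,0]},{"claw": 0.0,"linear": [-16,0,-175],"turn": [0,0,0]},{"claw": 0.0,"linear": [-16,0,-175],"turn": [0,0,0]}])

```text
time_s: 5.72
ee_pos: [0.5313, -0.0159, 0.1836]
eef_rot: [3.139, -0.275, 2.677]
force: [0.5, 1.0, -1.4]
grip_width: 0.0004
```

```bash
python3 -c "
from h import *
st();go((-.110,.004,.15),Rlift(.75))
s=vision.camera('side')[205:365,230:390]
cv2.imwrite('pics/s6.png',cv2.resize(s,(600,600),interpolation=cv2.INTER_CUBIC))"
```

```text
t 5.725 box tcp [ 75.3737  39.4668 183.646 ] q [-0.1436  0.4341  1.4142  0.0876  1.5539 -1.2627] F [ 0.4871  0.9756 -1.4458] g 0.00035943397816931067
lin [ -43.6 -185.4   22.3] turn [-0.773  0.371  1.379]
```

View pics/s6.png

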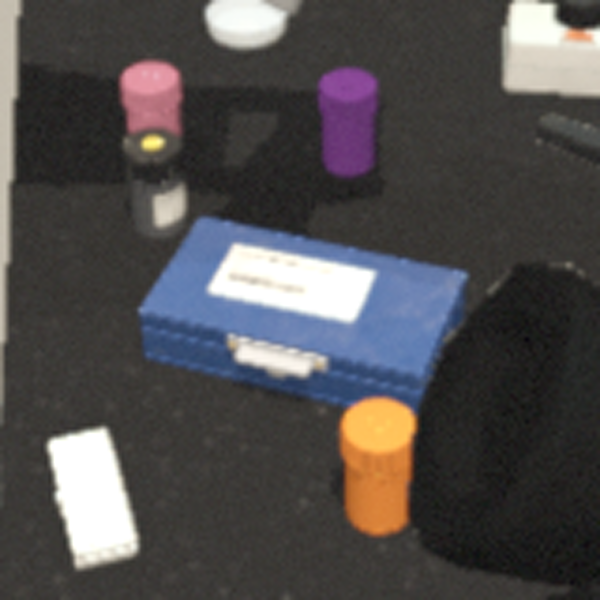

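play_rows(moves=[{"claw": 0.0,"linear": [-44,-185,22],"turn": [-0.773,0.371,1.379]},{"claw": 0.0,"linear": [-44,-185,22],"turn": [-0.773,0.371,1.379]},{"claw": 0.0,"linear": [-44,-185,22],"turn": [-0.773,0.371,1.379]},{"claw": 0.0,"linear": [-44,-185,22],"turn": [-0.773,0.371,1.379]},{"claw": 0.0,"linear": [-44,-185,22],"turn": [-0.773,0.371,1.379]},{"claw": 0.0,"linear": [-44,-185,22],"turn": [-0.773,0.371,1.379]},{"claw": 0.0,"linear": [-44,-185,22],"turn": [-0.773,0.371,1.379]},{"claw": 0.0,"linear": [-44,-185,22],"turn": [-0.773,0.371,1.379]}])

```text
time_s: 6.78
ee_pos: [0.4789, -0.1967, 0.1458]
eef_rot: [3.118, -0.721, 1.234]
force: [0.7, 0.9, -0.5]
grip_width: 0.0007
```

```bash
python3 -c "
from h import *
st();go((-.110,.004,.15),Rlift(.75))
w=atz('side',np.array([[152,143]])/3.75-.37+[230,205],.066)[0];print('can',w2b(w))"
```

```text
t 6.775 box tcp [-109.7894    5.6958  145.7857] q [-0.7869  0.4391  1.6474  0.6568  1.4319 -0.6633] F [ 0.6818  0.9104 -0.521 ] g 0.0007200728152635058
lin [ 2.5  1.7 -3.4] turn [-0.061  0.027  0.094]
can [0.0735 0.1301 0.066 ]
```

```bash
python3 -c "
from h import *
go((-.078,.010,.08),Rlift(.6));go((-.076,.010,.010),Rlift(.6))
s=vision.camera('side')[205:365,230:390]
cv2.imwrite('pics/s7.png',cv2.resize(s,(600,600),interpolation=cv2.INTER_CUBIC))"
```

```text
lin [-19.4  -1.9  70.6] turn [-0.054 -0.122  0.098]
lin [-64.1  -2.9 124.4] turn [-0.054 -0.122  0.098]
```

View pics/s7.png

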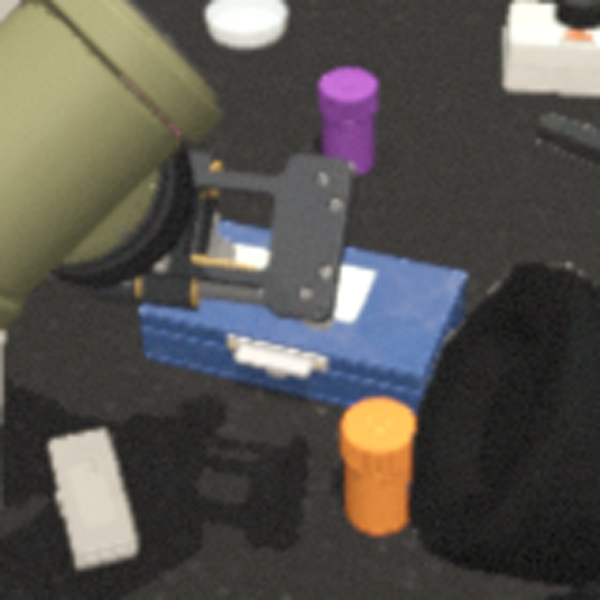

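play_rows(moves=[{"claw": 0.0,"linear": [-19,-2,71],"turn": [-0.054,-0.122,0.098]},{"claw": 0.0,"linear": [-19,-2,71],"turn": [-0.054,-0.122,0.098]},{"claw": 0.0,"linear": [-19,-2,71],"turn": [-0.054,-0.122,0.098]},{"claw": 0.0,"linear": [-19,-2,71],"turn": [-0.054,-0.122,0.098]}])

```text
time_s: 7.32
ee_pos: [0.489, -0.1663, 0.0802]
eef_rot: [-3.138, -0.603, 1.098]
force: [0.8, -0.2, 0.3]
grip_width: 0.0003
```

```bash
python3 -c "
from h import *
st();go((-.077,.010,.05),Rlift(.6));go((-.077,.010,.010),Rlift(.6))
s=vision.camera('side')[205:365,230:390]
cv2.imwrite('pics/s8.png',cv2.resize(s,(600,600),interpolation=cv2.INTER_CUBIC))"
```

```text
t 7.325 box tcp [-78.0588  10.1771  80.2264] q [-0.6964  0.446   1.767   0.6433  1.1704 -0.5561] F [ 0.7767 -0.1508  0.3229] g 0.00034665304670270864
lin [-16.3   0.3  25.5] turn [ 0.002 -0.003 -0.008]
lin [-39.    0.4  58.4] turn [ 0.002 -0.003 -0.008]
```

View pics/s8.png

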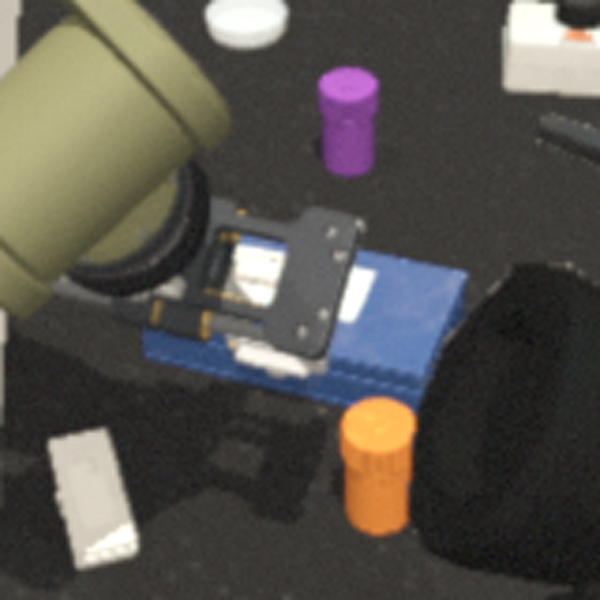

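play_rows(moves=[{"claw": 0.0,"linear": [-16,0,25],"turn": [0,0,-0.008]},{"claw": 0.0,"linear": [-28,0.4,42],"turn": [0,0,-0.008]},{"claw": 0.0,"linear": [-35,0.4,53],"turn": [0,0,-0.008]},{"claw": 0.0,"linear": [-39,0.4,58.4],"turn": [0,0,-0.008]},{"claw": 0.0,"linear": [-39,0.4,58.4],"turn": [0,0,-0.008]}])

```text
time_s: 8.0
ee_pos: [0.4898, -0.1658, 0.0102]
eef_rot: [3.139, -0.603, 1.108]
force: [0.4, 0.4, 0.5]
grip_width: 0.0005
```

```bash
python3 -c "
from h import *
st();go((-.060,.010,.010),Rlift(.6))
s=vision.camera('side')[205:365,230:390]
cv2.imwrite('pics/s9.png',cv2.resize(s,(600,600),interpolation=cv2.INTER_CUBIC))"
```

```text
t 8.0 box tcp [-77.2891   9.7476  10.2004] q [-0.6947  0.5707  1.7847  0.6875  1.057  -0.6607] F [0.4491 0.4245 0.482 ] g 0.00047600271688826365
lin [14.1 -0.3 10. ] turn [ 0.003 -0.003 -0.   ]
```

View pics/s9.png

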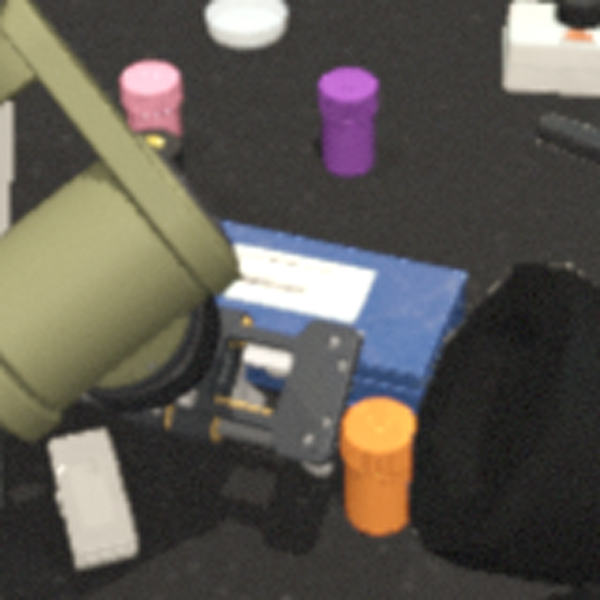

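play_rows(moves=[{"claw": 0.0,"linear": [5,0,3.5],"turn": [0,0,0]},{"claw": 0.0,"linear": [10,-0.2,7],"turn": [0,0,0]},{"claw": 0.0,"linear": [14,-0.3,10],"turn": [0,0,0]},{"claw": 0.0,"linear": [14,-0.3,10],"turn": [0,0,0]}])

```text
time_s: 8.55
ee_pos: [0.4974, -0.1499, 0.0103]
eef_rot: [3.139, -0.603, 1.109]
force: [0.0, -0.4, -0.5]
grip_width: 0.0006
```

```bash
cat >> h.py <<'E'
def arc(phi,th=.6,y=.010,d=.0075):
    rx,rz=-.106,.0043; c,s=np.cos(phi),np.sin(phi)
    E=np.array([.047+rx*c+rz*s, .0245-rx*s+rz*c])
    if phi<np.pi/2-th: C=E+d*np.array([np.sin(th),-np.cos(th)])
    else: C=E+d*np.array([c,-s])
    T=C-.008*np.array([np.cos(th),np.sin(th)])
    return (T[0],y,T[1])
E
python3 -c "
from h import *
st()
for p in np.arange(0,.6,.08): print(round(p,2),np.round(arc(p),4),end=' ');go(arc(p),Rlift(.6))"
```

```text
t 8.55 box tcp [-59.6203   9.9841  10.2662] q [-0.6613  0.5661  1.7926  0.7018  1.0393 -0.643 ] F [ 0.0314 -0.4234 -0.4673] g 0.0005980171486025854
0.0 [-0.0614  0.01    0.0181] lin [ 3.   0.  -7.4] turn [ 0.003 -0.003  0.   ]
0.08 [-0.0607  0.01    0.0266] lin [  8.4   0.  -14. ] turn [ 0.003 -0.003  0.   ]
0.16 [-0.0593  0.01    0.0349] lin [ 14.2   0.  -20.1] turn [ 0.003 -0.003  0.   ]
0.24 [-0.0573  0.01    0.0432] lin [ 20.6   0.1 -25.8] turn [ 0.003 -0.003  0.   ]
0.32 [-0.0546  0.01    0.0512] lin [ 27.3   0.1 -30.9] turn [ 0.003 -0.003  0.   ]
0.4 [-0.0513  0.01    0.059 ] lin [ 34.5   0.1 -35.5] turn [ 0.003 -0.003  0.   ]
0.48 [-0.0474  0.01    0.0666] lin [ 42.    0.1 -39.4] turn [ 0.003 -0.003  0.   ]
0.56 [-0.0429  0.01    0.0737] lin [ 49.8   0.1 -42.8] turn [ 0.003 -0.003  0.   ]
```

play_rows(moves=[{"claw": 0.0,"linear": [3,0,-7.4],"turn": [0,0,0]},{"claw": 0.0,"linear": [5.7,0,-10.7],"turn": [0,0,0]},{"claw": 0.0,"linear": [8.4,0,-14],"turn": [0,0,0]},{"claw": 0.0,"linear": [11.3,0,-17],"turn": [0,0,0]},{"claw": 0.0,"linear": [14.2,0,-20],"turn": [0,0,0]},{"claw": 0.0,"linear": [17.4,0,-23],"turn": [0,0,0]},{"claw": 0.0,"linear": [20.6,0,-25.8],"turn": [0,0,0]},{"claw": 0.0,"linear": [27.3,0,-30.9],"turn": [0,0,0]}])

```text
time_s: 9.55
ee_pos: [0.4995, -0.1452, 0.0515]
eef_rot: [3.139, -0.603, 1.108]
force: [0.3, -0.4, -0.8]
grip_width: 0.0009
```

```bash
python3 -c "
from h import *
st()
for p in np.arange(.3,1.3,.1): print(round(p,2),np.round(arc(p),4),end=' ');go(arc(p),Rlift(.6))
s=vision.camera('side')[205:365,230:390]
cv2.imwrite('pics/s10.png',cv2.resize(s,(600,600),interpolation=cv2.INTER_CUBIC))"
```

```text
t 9.55 box tcp [-54.4838  10.217   51.4532] q [-0.6516  0.4891  1.7873  0.6766  1.0987 -0.5767] F [ 0.3319 -0.4072 -0.7835] g 0.0008540271709152126
0.3 [-0.0554  0.01    0.0492] lin [-2.   0.2  1.3] turn [ 0.002 -0.003  0.   ]
0.4 [-0.0513  0.01    0.059 ] lin [ 6.9  0.2 -4.4] turn [ 0.002 -0.003  0.   ]
0.5 [-0.0463  0.01    0.0684] lin [16.3  0.2 -9.3] turn [ 0.002 -0.003  0.   ]
0.6 [-0.0404  0.01    0.0772] lin [ 26.2   0.3 -13.2] turn [ 0.002 -0.003  0.   ]
0.7 [-0.0337  0.01    0.0854] lin [ 36.4   0.3 -16.1] turn [ 0.002 -0.003  0.   ]
0.8 [-0.0261  0.01    0.0928] lin [ 46.8   0.3 -18. ] turn [ 0.002 -0.003  0.   ]
0.9 [-0.0179  0.01    0.0995] lin [ 57.4   0.3 -18.8] turn [ 0.002 -0.003  0.   ]
1.0 [-0.0092  0.01    0.1052] lin [ 67.8   0.3 -18.6] turn [ 0.002 -0.003  0.   ]
1.1 [-0.0004  0.01    0.1097] lin [ 77.6   0.3 -17.3] turn [ 0.002 -0.003  0.   ]
1.2 [0.0087 0.01   0.1133] lin [ 87.2   0.3 -15.1] turn [ 0.002 -0.003  0.   ]
```

View pics/s10.png

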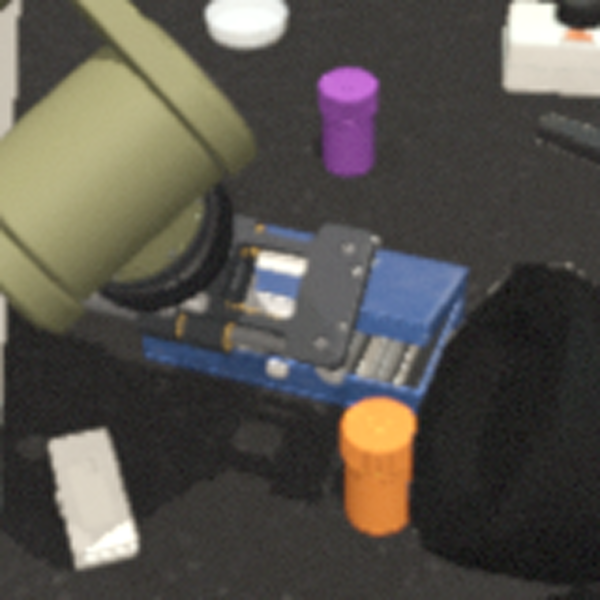

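play_rows(moves=[{"claw": 0.0,"linear": [7,0,-4.4],"turn": [0,0,0]},{"claw": 0.0,"linear": [16.3,0,-9.3],"turn": [0,0,0]},{"claw": 0.0,"linear": [26.2,0,-13.2],"turn": [0,0,0]},{"claw": 0.0,"linear": [36.4,0,-16.1],"turn": [0,0,0]},{"claw": 0.0,"linear": [46.8,0,-18],"turn": [0,0,0]},{"claw": 0.0,"linear": [57.4,0,-18.8],"turn": [0,0,0]},{"claw": 0.0,"linear": [67.8,0,-18.6],"turn": [0,0,0]},{"claw": 0.0,"linear": [77.6,0,-17.3],"turn": [0,0,0]}])

```text
time_s: 10.6
ee_pos: [0.5243, -0.0961, 0.1112]
eef_rot: [3.137, -0.603, 1.109]
force: [0.4, -0.4, -0.6]
grip_width: 0.0
```

```bash
python3 -c "
from h import *
st()
for p in np.arange(1.1,1.75,.08): print(round(p,2),np.round(arc(p),4),end=' ');go(arc(p),Rlift(.6))
s=vision.camera('side')[185:365,200:380]
cv2.imwrite('pics/s11.png',cv2.resize(s,(600,600),interpolation=cv2.INTER_CUBIC))"
```

```text
t 10.6 box tcp [  0.4945   9.9412 111.1535] q [-0.5451  0.3838  1.77    0.6718  1.1404 -0.4191] F [ 0.3722 -0.4205 -0.6062] g 2.0087827698293977e-05
1.1 [-0.0004  0.01    0.1097] lin [-1.6 -0.1  0.6] turn [ 0.003 -0.003  0.001]
1.18 [0.0069 0.01   0.1127] lin [ 6.1 -0.1  2.3] turn [ 0.003 -0.003  0.001]
1.26 [0.0144 0.01   0.1151] lin [13.7 -0.1  4.6] turn [ 0.003 -0.003  0.001]
1.34 [0.0221 0.01   0.1169] lin [21.  -0.1  7.5] turn [ 0.003 -0.003  0.001]
1.42 [0.0299 0.01   0.118 ] lin [28.1 -0.1 11. ] turn [ 0.003 -0.003  0.001]
1.5 [0.0377 0.01   0.1185] lin [34.8 -0.1 15. ] turn [ 0.003 -0.003  0.001]
1.58 [0.0456 0.01   0.1184] lin [41.3 -0.1 19.6] turn [ 0.003 -0.003  0.001]
1.66 [0.0535 0.01   0.1177] lin [47.3 -0.1 24.6] turn [ 0.003 -0.003  0.001]
1.74 [0.0612 0.01   0.1164] lin [53.  -0.1 30.2] turn [ 0.003 -0.003  0.001]
```

View pics/s11.png

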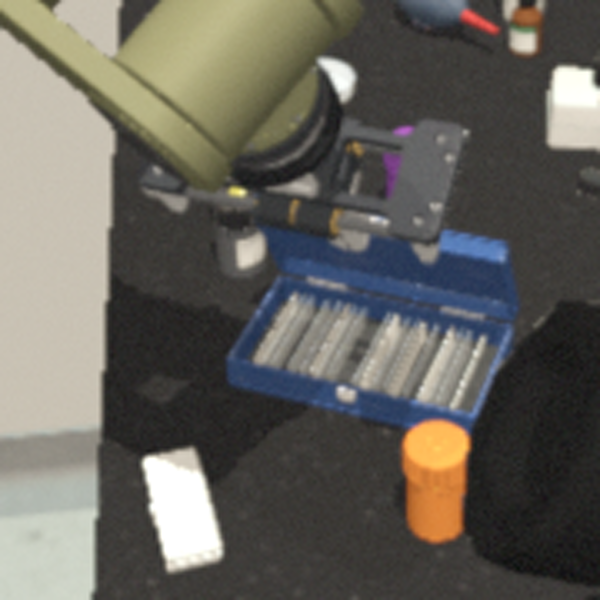

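play_rows(moves=[{"claw": 0.0,"linear": [6,0,2.3],"turn": [0,0,0]},{"claw": 0.0,"linear": [13.7,0,4.6],"turn": [0,0,0]},{"claw": 0.0,"linear": [21,0,7.5],"turn": [0,0,0]},{"claw": 0.0,"linear": [28,0,11],"turn": [0,0,0]},{"claw": 0.0,"linear": [35,0,15],"turn": [0,0,0]},{"claw": 0.0,"linear": [41,0,19.6],"turn": [0,0,0]},{"claw": 0.0,"linear": [45,0,22.5],"turn": [0,0,0]},{"claw": 0.0,"linear": [47,0,24.6],"turn": [0,0,0]}])

```text
time_s: 11.65
ee_pos: [0.5483, -0.0481, 0.118]
eef_rot: [3.137, -0.603, 1.11]
force: [0.0, -0.1, 0.2]
grip_width: 0.0001
```

```bash
python3 -c "
from h import *
st()
go((.0,.010,.14),Rlift(.6));go((-.1,.010,.22),Rlift(.6))
s=vision.camera('side')[185:365,200:380]
cv2.imwrite('pics/s12.png',cv2.resize(s,(600,600),interpolation=cv2.INTER_CUBIC))"
```

```text
t 11.65 box tcp [ 54.1992   9.9152 117.9652] q [-0.4401  0.3779  1.7594  0.6908  1.0978 -0.3323] F [ 0.0189 -0.0894  0.2135] g 0.0001259215335670527
lin [-32.1   0.  -48.9] turn [ 0.003 -0.003  0.002]
lin [ -69.1    0.3 -171.5] turn [ 0.003 -0.003  0.002]
```

View pics/s12.png

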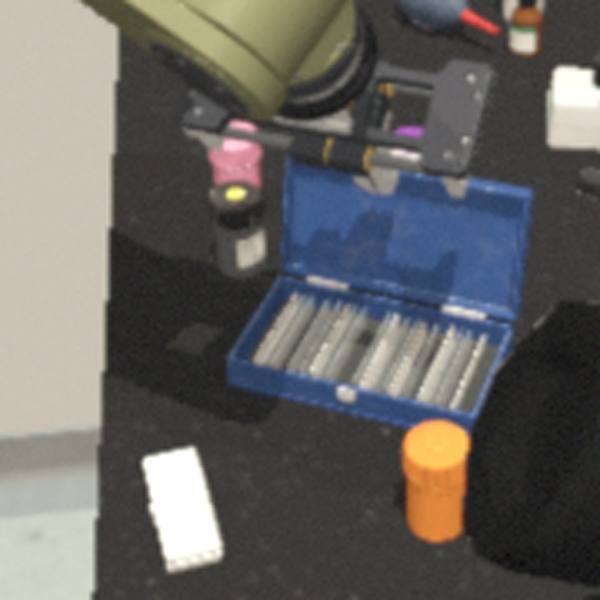

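Lid is past upright. Retreat away and up.

play_rows(moves=[{"claw": 0.0,"linear": [-16,0,-24],"turn": [0,0,0]},{"claw": 0.0,"linear": [-32,0,-49],"turn": [0,0,0]},{"claw": 0.0,"linear": [-50,0,-110],"turn": [0,0,0]},{"claw": 0.0,"linear": [-69,0,-172],"turn": [0,0,0]},{"claw": 0.0,"linear": [-69,0,-172],"turn": [0,0,0]},{"claw": 0.0,"linear": [-69,0,-220],"turn": [0,0,0]},{"claw": 0.0,"linear": [-69,0,-260],"turn": [0,0,0]},{"claw": 0.0,"linear": [-69,0,-260],"turn": [0,0,0]}])

```text
time_s: 12.7
ee_pos: [0.4567, -0.2312, 0.2938]
eef_rot: [3.134, -0.603, 1.111]
force: [0.3, 1.2, -0.3]
grip_width: 0.0002
```

```bash
python3 -c "
from h import *
st()
cv2.imwrite('pics/s13f.png',vision.camera('side'))
s=cv2.imread('pics/s13f.png')[185:365,200:380]
cv2.imwrite('pics/s13.png',cv2.resize(s,(600,600),interpolation=cv2.INTER_CUBIC))
def f(phi,l):  # lid-frame pts
    l=np.array(l);rx,rz=l[0]-.047,l[2]-.0245;c,s=np.cos(phi),np.sin(phi)
    return b2w((.047+rx*c+rz*s,l[1],.0245-rx*s+rz*c))
for ph in (1.6,1.83): print(ph,[((proj('side',f(ph,p))[0]-[200,185])*600/180).round() for p in ((-.047,.086,.026),(-.047,-.086,.026))])"
```

```text
t 12.7 box tcp [-150.5928   10.0965  293.8487] q [-0.8288  0.2347  1.5083  0.5611  1.6242 -0.4011] F [ 0.3421  1.2115 -0.2901] g 0.000232375284655241
1.6 [array([274., 160.]), array([521., 208.])]
1.83 [array([286., 148.]), array([529., 193.])]
```

View pics/s13.png

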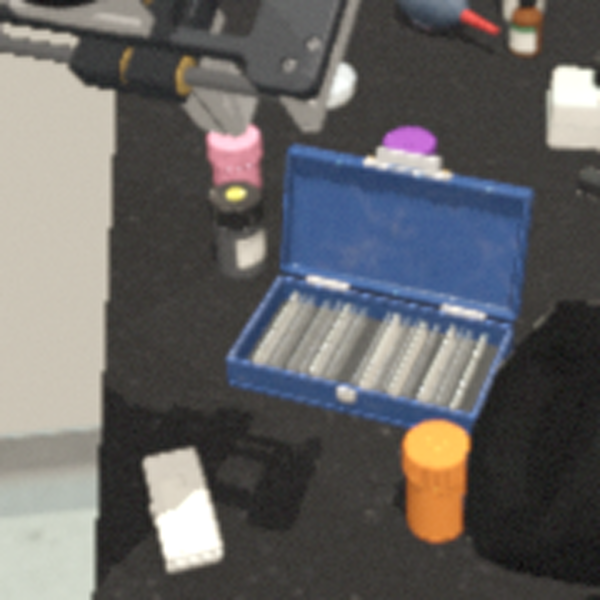

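```bash
python3 -c "
from station import hand_in
print(hand_in())"
```

```text
the job is handed in; nothing more can be done
None
```

I pushed the yellow-dot can along the back of the slide box until it was past the end nearer the robot. I then raised the lid by its thumb tab, pushed it past upright and moved the arm clear. The job was handed in at about 12.7 s on the robot's clock.

- **Can:** it was still upright after the push. Its near edge measured about 24 mm beyond the end of the box.
- **Lid:** in the last side picture its top corners were at crop pixels (288,148) and (531,190). The model predicts (286,148) and (529,193) for the 1.83 rad stop, so the lid is resting open by itself.
- **Box and other things:** the box showed no visible shift in the side pictures. No other object in those views looked moved, but I did not recheck the blue-dot can, the pen or the far-left items after the move.
- **Forces:** the wrist readings I took between moves stayed around 2 N or less. No check failed or disagreed.

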